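# Clamp the stepped shaft in the squeeze clamp

### The job

Stand the stepped steel shaft upright on the round steel spot between the open jaws of the blue squeeze clamp. Then squeeze the clamp's two red handles together until they snap over and the jaws stay shut on the shaft, and let go.

Things in the scene. Friction and masses are not known exactly. Their poses are not given: they have to be found in the camera images.
- pin_shaft: Stepped grey steel shaft standing on end, 73 mm tall, grip it as 21 mm wide all the way up (the top looks thinner), 0.15 kg. Origin at the centre of its underside, z along it. The brass hexagonal stand-off (52 mm tall), black loupe and steel flange near it are not wanted.
- clamp: Squeeze clamp, loose on the desk, 0.9 kg: blue plate 160 x 100 mm, top at z = 10 mm. Origin on the desk under the nest, a round steel spot 34 mm wide where the shaft is to stand. x points from the nest to the pivots (80 mm), the handles lie to -x. Open jaw faces stand 43 mm apart in y, one each side of the nest, x -22 to 22 mm, z 15 to 39 mm.
- clamp_grips (a point): Midpoint between the two red handles, where to squeeze them along the clamp's y; 65 mm from the nest to the clamp's -x, 40 mm above the desk; axes as the clamp's. Handles: 9 mm thick, 62 mm long, z 24 to 52 mm, only the desk beneath. Over their outsides here: 63 mm open, 23 mm closed on the shaft.
- handle_left (a joint): Angle of the left handle (rad); the right one is geared to it as its mirror image. 0 open, 0.10 snap-over point, about 0.14 closed on the shaft, 0.155 closed empty. Resistance rises to about 6 N on each handle a third of the way and is gone at 0.10; from there the clamp snaps shut and stays shut by itself.
Not all that is in view belongs to the job. Leave any pink look-alike of the pin_shaft alone.

How it is judged:
By the outcome, as a careful person would: the job done as asked, in the order asked, and still so for the second after the job is handed in, with the robot touching nothing.
It also fails if it takes over 45 s, if anything falls off the work surface, if the arm or the gripper's body presses on something with over 40 N, if the wrist force passes 120 N, or if a joint passes its speed limit or range.

### The arm

A 6-joint arm with a two-finger parallel gripper is mounted at the origin on a cart in front of the work surface, level with it; the furniture and walls round the work are solid. World frame = base frame: x ahead of the robot, y to its left, z up, the work surface at z = 0. Lengths are in mm, angles in rad, forces in N, time in s.
With the tool pointing down it reaches from about 400 to 925 mm from the base axis. Payload 3.4 kg.
Tool frame: the origin (TCP) lies midway between the tips of the shut fingers; the grasp point (between the pads) lies 19 mm behind it; z points along the fingers, y is the line along which they close (so a half turn about z gives the same grasp; the last joint's range is limited). The gripper opens to 85 mm and grips with 20 to 120 N. Pads are 22 mm wide; open, the fingers measure 114 mm over their backs; the gripper's body (76 mm by 85 mm) begins 54 mm behind the grasp point. The pads swing forward as they close: fully open they stand 13 mm farther back than shut.
Start: joints at [1.234, 0.307, 1.506, -0, 1.328, -0.073], TCP at [149.955, 555.108, 231.305] pointing down, gripper open.
Joint ranges: [-3.12, 3.12], [-1.05, 2.28], [0.14, 2.33], [-1.42, 4.57], [0.1, 2.73], [-2.68, 2.68]. Speed limits (rad/s): [2.57, 2.57, 3.14, 3.14, 3.14, 3.14].

### API

Orientations are given as a unit quaternion [w, x, y, z].
In Python, from bench import r gives the robot as it stands.
- The arm moves only by the shell command python3 -m pendant 'ROWS' [FORCE]. ROWS is JSON, a list of rows, each a list of 5 numbers: the closure, from -1 (fully open) to 1 (shut), then the shift along the tool's x, y, z in mm, then the turn about the tool's z in units of 6 degrees (1.0 is 6 degrees). A call has 1 to 20 rows; each row shifts and turns the commanded pose from where the row before left it, along the tool's axes as they then stand; what a row does not reach is not made up. A row lasts 1/8 s, in which the tool goes at most 62.5 mm and 10.7 degrees, less where a joint would pass 70% of its speed; a pose out of reach is approached as far as the arm can. A call with a gripper value outside its range is refused whole. The fingers move at their own pace and stop on an object; FORCE is the grip in N (left out, the last holds). Time passes only in rows, so rows that do not move let the fingers close. It gives the time, the measured TCP pose, the force, the opening and the grip force at its end, in the units of the state.
- r.observe(): the state, without advancing time (a new reading comes with each control period).
- r.read_camera(name): name is "scene" or "top" or "wrist"; returns a dict with "image" (480x640x3 uint8, red, green, blue), "camera_matrix" (3x3 intrinsics, pixels), "R" (3x3) and "t" (3): a world point X has camera coordinates R X + t. Camera axes: x right, y down, z forward; pixel columns grow to the right and rows downward; lengths in mm; the calibration is good to about 2 mm. A picture is of the moment at which its call begins. There is no depth.
- r.close_job(): hands the job in; it is judged then, once.
Trained networks look in a picture, given as the dict that the camera call returned (one of the last four; its "shot" number tells which), for a name from the list of things; names that differ only in an ending like _2 or _b are one class to them, and where a whole thing is asked for, a point or a joint stands for the part that bears it (a point fixed in the world has none). Each returns a list of dicts, best first, with "conf" (0 to 1); they miss things now and then, are a little off and sometimes report something else, mostly with a low value. They report only what shows in the picture. A call takes as long as a camera call. They do not tell look-alikes from the thing itself.
- r.recognise(label, picture): "centre" ([x, y, z] in mm, in world coordinates, good to about 4 mm: the middle of the surface that is visible of it).
- r.mark_of(label, picture): "centre" ([x, y, z] in mm, in world coordinates, good to about 4 mm: a listed point, or the origin of a listed thing).
The state is a dict: "t": time; "joint_pos": joint angles; "dq": joint speeds; "joint_torque": joint torques, N m; "position": TCP position; "orientation": TCP orientation; "contact_force": force on the tool from outside, world axes, zero at the start; "torque": the same for the moment, N m; "grip_width": opening from 0.0 (shut) to 1.0 (fully open); "grasp_force": force on a finger pad.
Only numpy, scipy, OpenCV 4.12 (cv2) and the standard library are available. Lean on these libraries where they do the work, as an engineer would, in place of code of your own. Each camera call takes 0.05 s, during which the arm holds its last target. There are 200 camera calls.

## Working session

There is one attempt and no reset: what is moved stays moved. The work goes in short steps, Python scripts to look and compute and a shell command to move; the robot and the scene stay as the last step left them, time stands still between calls to the robot, and variables do not carry over. Pictures are saved under pics/ and viewed, at most 10 in all, crops included, and the job is handed in when it is done.

```bash
ls; mkdir -p pics; cat > h.py <<'E'
import numpy as np, cv2
from bench import r
def shot(n,save=None):
    p=r.read_camera(n)
    if save: cv2.imwrite(f'pics/{save}.png',p["image"][:,:,::-1])
    return p
def px(p,X):
    c=np.array(p["R"])@np.array(X,float)+np.array(p["t"]); u=np.array(p["camera_matrix"])@c; return u[:2]/u[2]
def onz(p,uv,z):
    R=np.array(p["R"]);t=np.array(p["t"]);d=R.T@np.linalg.inv(p["camera_matrix"])@np.array([uv[0],uv[1],1.]);o=-R.T@t
    return o+d*(z-o[2])/d[2]
E
python3 - <<'E'
from h import *
s=r.observe(); print(s)
for n in ["scene","top"]:
    p=shot(n,n+"1")
    print(n, "cam",-np.array(p["R"]).T@p["t"])
    for l in ["pin_shaft","clamp","clamp_grips","handle_left"]:
        for f in (["recognise","mark_of"] if l!="handle_left" else ["recognise"]):
            for d in getattr(r,f)(l,p)[:4]: print(l,f,np.round(d["centre"]),round(d["conf"],2),px(p,d["centre"]).round())
a=cv2.imread('pics/scene1.png');b=cv2.imread('pics/top1.png')
E
```

```text
pics
{'t': 0.0, 'joint_pos': array([ 1.23353521e+00,  3.07514023e-01,  1.50770967e+00, -2.10276712e-05,
        1.32839818e+00, -7.34684414e-02]), 'dq': array([ 0.00111943, -0.00108231, -0.00023613, -0.00129215, -0.00237156,
       -0.00044316]), 'joint_torque': array([ 2.64588007e-04, -4.57555068e+01, -2.51920134e+01,  1.45484290e-05,
        1.34748008e-02,  3.38157952e-05]), 'position': array([149.70185394, 554.4233064 , 230.40113916]), 'orientation': array([-1.96914324e-04,  1.31511664e-01,  9.91314104e-01, -9.95371369e-04]), 'contact_force': array([-0.40231783,  0.09275531,  0.16663085]), 'torque': array([ 0.000203  ,  0.01371088, -0.01709102]), 'grasp_force': 0.0, 'grip_width': 0.9990216045881349}
scene cam [ 107.61597198 -445.19967927  543.67248708]
pin_shaft recognise [432. 231.  39.] 0.84 [261. 265.]
pin_shaft recognise [381. 226.  40.] 0.75 [235. 276.]
pin_shaft mark_of [432. 242.   2.] 0.64 [260. 280.]
clamp recognise [620.  30.  30.] 0.7 [427. 287.]
clamp mark_of [612.  45.   4.] 0.76 [415. 297.]
clamp_grips recognise [620.  28.  27.] 0.75 [428. 289.]
handle_left recognise [593.  72.  33.] 0.78 [396. 279.]
top cam [ 450.70957288  205.39801308 1002.98674044]
pin_shaft recognise [434. 242.  62.] 0.45 [285. 298.]
pin_shaft recognise [638.  45.   9.] 0.2 [392. 194.]
pin_shaft mark_of [382. 230.   3.] 0.7 [293. 325.]
pin_shaft mark_of [435. 244.   1.] 0.5 [286. 297.]
clamp recognise [639.  42.   9.] 0.77 [393. 194.]
clamp mark_of [615.  46.  -2.] 0.75 [390. 207.]
clamp_grips recognise [638.  44.  10.] 0.91 [392. 194.]
clamp_grips mark_of [553.  60.  38.] 0.57 [385. 236.]
handle_left recognise [606.  80.  38.] 0.65 [375. 208.]
```

View pics/scene1.png

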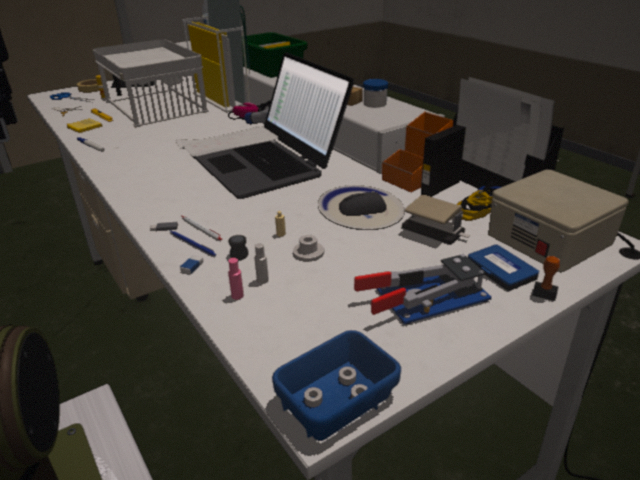

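View pics/top1.png

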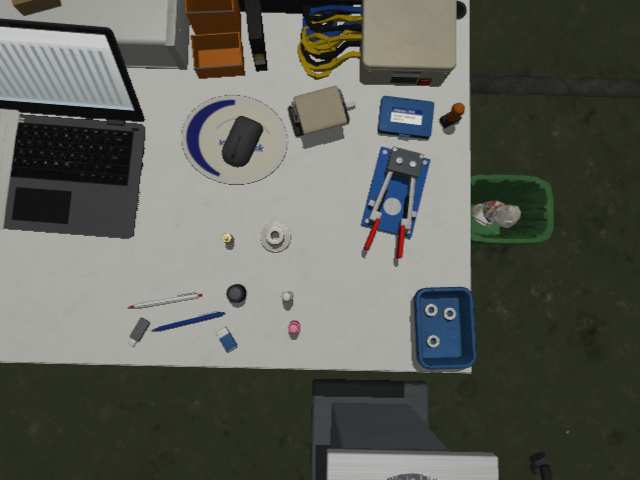

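The scene view shows the grey shaft at (261,265), with the pink look-alike at (235,278). In the top view the shaft is at (287,298), the nest at (392,207) and the red handles around (385,240). The shaft is at about (434,243) and the clamp at about (613,45), yawed about -13°. I'm moving over the shaft.

```bash
python3 -m pendant '[[-1,-38,-24,0,0],[-1,-38,-24,0,0],[-1,-38,-24,0,0],[-1,-38,-24,0,0],[-1,-38,-24,0,0],[-1,-38,-24,0,0],[-1,-38,-24,0,0],[-1,0,0,0,0],[-1,0,0,0,0]]'
cat > look.py <<'E'
import sys
from h import *
s=r.observe(); print(s["t"],s["position"].round(1),s["orientation"].round(3),s["contact_force"].round(1))
p=shot("wrist",sys.argv[1]); print("cam",(-np.array(p["R"]).T@p["t"]).round(), np.array(p["R"]).round(2).tolist())
for l in sys.argv[2:]:
    for f in ["recognise","mark_of"]:
        for d in getattr(r,f)(l,p)[:3]: print(l,f,np.round(d["centre"],1),round(d["conf"],2),px(p,d["centre"]).round())
np.savez(f'pics/{sys.argv[1]}.npz',R=p["R"],t=p["t"],camera_matrix=p["camera_matrix"])
E
python3 look.py w1 pin_shaft
```

```text
t: 1.92
position: [362.8, 323.7, 231.3]
orientation: [-0.0, 0.132, 0.991, 0.0]
contact_force: [0.4, -0.6, 0.6]
grip_width: 1.003
grasp_force: 0.0
1.925 [362.8 323.7 231.3] [-0.     0.132  0.991  0.   ] [ 0.4 -0.6  0.6]
cam [288. 345. 373.] [[0.26, 0.97, 0.0], [0.92, -0.25, 0.31], [0.29, -0.08, -0.95]]
pin_shaft recognise [432.3 246.1  51.6] 0.73 [262. 308.]
pin_shaft recognise [378.6 231.6  48.7] 0.66 [227. 256.]
pin_shaft mark_of [381.4 228.6  -2. ] 0.87 [237. 241.]
pin_shaft mark_of [437.5 241.6   1.9] 0.56 [267. 290.]
```

```bash
python3 -m pendant '[[-1,-45,-29,15,0],[-1,-45,-29,15,0],[-1,0,0,0,0],[-1,0,0,0,0]]'
python3 look.py w2 pin_shaft; python3 - <<'E'
import cv2,numpy as np
cv2.imwrite('pics/c.png',np.hstack([cv2.resize(cv2.imread(f'pics/w{i}.png'),(400,300)) if 0 else cv2.imread(f'pics/w{i}.png')[60:480,120:520] for i in (1,2)]))
E
```

```text
t: 2.58
position: [434.1, 244.8, 201.2]
orientation: [-0.0, 0.131, 0.991, 0.0]
contact_force: [-0.2, 1.7, 0.4]
grip_width: 0.999
grasp_force: 0.0
2.575 [434.1 244.8 201.2] [-0.     0.131  0.991  0.   ] [-0.2  1.7  0.4]
cam [359. 266. 343.] [[0.26, 0.97, 0.0], [0.92, -0.25, 0.3], [0.29, -0.08, -0.95]]
pin_shaft recognise [382.  232.5  63.8] 0.9 [288. 159.]
pin_shaft recognise [433.8 240.2  52.6] 0.71 [319. 223.]
pin_shaft mark_of [439.1 239.4   2.4] 0.79 [321. 214.]
pin_shaft mark_of [381.  227.5  -2.1] 0.65 [289. 151.]
```

View pics/c.png

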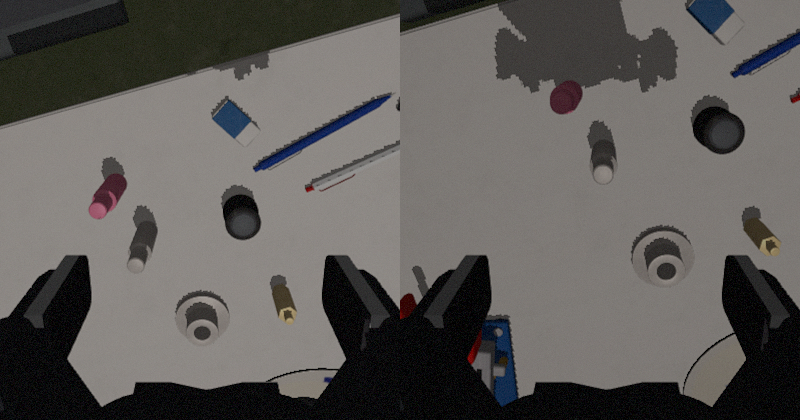

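The crops of w1 and w2 show the grey shaft's top at full-image pixels (256,324) and (322,233), with pink beside it and the flange and loupe clear of the finger line. Next I triangulate the top.

```bash
python3 - <<'E'
from h import *
w=[np.load(f'pics/w{i}.npz') for i in (1,2)]
P=[q["camera_matrix"]@np.c_[q["R"],q["t"]] for q in w]
X=cv2.triangulatePoints(P[0],P[1],np.array([256.,324]),np.array([322.,233])).ravel();print(X[:3]/X[3])
for z in (73,): print([onz(w[i],u,z).round(1) for i,u in ((0,(256,324)),(1,(322,233)))])
# base shaded bottom: w2 crop (602,143)->(322,203)?
for z in (0,): print([onz(w[i],u,z).round(1) for i,u in ((0,(269,282)),(1,(321,203)))])
E
```

```text
[437.74512094 241.61755459  68.46638979]
[array([435.8, 243.4,  73. ]), array([436.1, 241.8,  73. ])]
[array([430. , 246.3,   0. ]), array([430.4, 241.7,   0. ])]
```

```bash
python3 -m pendant '[[-1,-3,-2,30,0],[-1,0,0,50,0],[-1,0,0,50,0],[-1,0,0,25,0],[-1,0,0,10,0],[-1,0,0,0,0],[1,0,0,0,0],[1,0,0,0,0],[1,0,0,0,0],[1,0,0,0,0],[1,0,0,0,0],[1,0,0,0,0]]' 40
```

```text
t: 4.22
position: [437.4, 241.4, 36.9]
orientation: [0.0, 0.132, 0.991, 0.0]
contact_force: [-0.4, -0.8, 5.4]
grip_width: 0.233
grasp_force: 38.9
```

```bash
python3 -m pendant '[[1,0,0,-30,0],[1,0,0,-50,0],[1,0,0,-50,0],[1,-41,-24,0,0],[1,-41,-24,0,0],[1,-41,-24,0,0],[1,-41,-24,0,0],[1,-41,-24,0,0],[1,0,0,0,1.6],[1,0,0,0,1.6],[1,0,0,0,1.6],[1,0,0,0,1.6],[1,0,0,0,1.6],[1,0,0,0,1.6],[1,0,0,0,1.6],[1,0,0,0,1.6],[1,0,0,0,1.6],[1,0,0,0,0]]'
python3 look.py w3 clamp clamp_grips handle_left
```

```text
t: 6.48
position: [603.1, 72.0, 165.6]
orientation: [-0.0, 0.774, 0.633, -0.001]
contact_force: [0.5, -0.9, -2.3]
grip_width: 0.236
grasp_force: 39.4
6.475 [603.1  72.  165.6] [-0.     0.774  0.633 -0.001] [ 0.5 -0.9 -2.3]
cam [619. 149. 307.] [[0.98, -0.2, -0.0], [-0.19, -0.93, 0.31], [-0.06, -0.3, -0.95]]
clamp recognise [639.8  50.8  28.5] 0.74 [381. 245.]
clamp mark_of [613.1  46.4  -1.9] 0.93 [344. 244.]
clamp_grips recognise [640.3  46.8  27.1] 0.71 [382. 249.]
handle_left recognise [603.3  76.6  36.7] 0.62 [325. 224.]Traceback (most recent call last):
  File "look.py", line 7, in <module>
    for d in getattr(r,f)(l,p)[:3]: print(l,f,np.round(d["centre"],1),round(d["conf"],2),px(p,d["centre"]).round())
             ~~~~~~~~~~~~^^^^^
ValueError: it knows: clamp, clamp_grips, pin_shaft
```

View pics/w3.png

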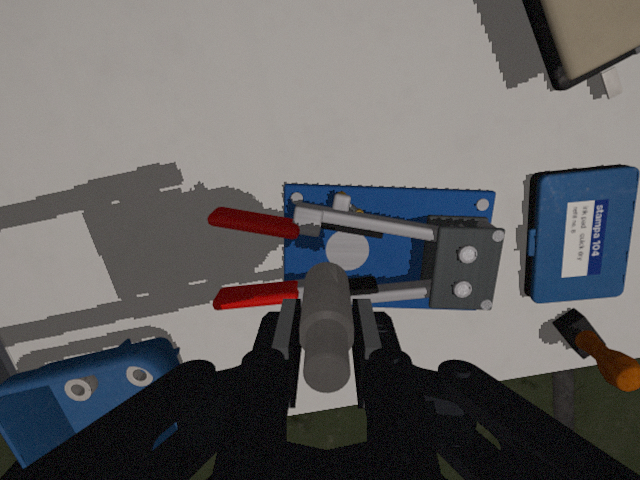

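The nest disc is at about (347,251). The plate's far edge runs from (286,184) to (495,190), the red handles are at (255,222) and (257,295), and the held shaft hangs straight at (325,320).

```bash
cat > est.py <<'E'
from h import *
import glob,sys
def edge(im,q,x0,x1,y0,y1):
    b=im[y0:y1,x0:x1].astype(int); m=(b[:,:,0]>b[:,:,2]+40)  # blue (BGR)
    pts=np.array([(x0+i,y0+np.argmax(m[:,i])) for i in range(m.shape[1]) if m[:,i].any()],np.float32)
    W=np.array([onz(q,p,10)[:2] for p in pts],np.float32)
    vx,vy,cx,cy=cv2.fitLine(W,cv2.DIST_HUBER,0,.01,.01).ravel(); s=np.sign(vx)
    return np.degrees(np.arctan2(vy*s,vx*s)),(cx,cy)
if __name__=="__main__":
    im=cv2.imread('pics/w3.png'); q=np.array
    s=r.observe(); p=r.read_camera("wrist")
    print("edge yaw",edge(im,p,300,480,170,215))
    b=im.astype(int); m=((b.max(2)-b.min(2)<25)&(b.min(2)>95)).astype(np.uint8)
    m[:228]=0;m[275:]=0;m[:,:322]=0;m[:,372:]=0
    n,l,st,c=cv2.connectedComponentsWithStats(m); k=1+np.argmax(st[1:,4]); print(st[k],c[k])
    ctr=np.array([st[k][0]+st[k][2]/2-.5,st[k][1]+st[k][3]/2-.5]); 
    for u in (c[k],ctr,(347.5,251)): print(u,onz(p,u,10).round(1))
    for u in ((286,184),(495,190),(490,310)): print(onz(p,u,10).round(1))
    o=s["orientation"]; print("tool y yaw",np.degrees(2*np.arctan2(o[2],o[1])-np.pi/2))
    # tip: handle midpoints
    for u in ((255,222),(257,295)): print("handle",onz(p,u,52).round(1))
E
python3 est.py
```

```text
edge yaw (np.float32(-13.385945), (np.float32(655.4617), np.float32(87.15697)))
[ 326  231   43   39 1292] [347.09752322 249.88312693]
[347.09752322 249.88312693] [615.4  45.1  10. ]
[347. 250.] [615.3  45.   10. ]
(347.5, 251) [615.5  44.1  10. ]
[580.3 105.2  10. ]
[732.5  69.7  10. ]
[721.2 -29.8  10. ]
tool y yaw -11.450632352233027
handle [560.1  91.   52. ]
handle [548.2  39.5  52. ]
```

```bash
python3 - <<'E'
from h import *
s=r.observe(); p=r.read_camera("wrist"); P=s["position"];print(P,s["t"])
o=s["orientation"];a=2*np.arctan2(o[2],o[1])-np.pi/2
ty=np.array([np.cos(a),np.sin(a)]);tx=np.array([-ty[1],ty[0]])
zb=P[2]-36.9
im=cv2.imread('pics/w3.png')[225:420,230:420].copy()
for k,z in ((0,zb),(1,zb+73)):
  for dx,c in ((0,(0,255,0)),(5,(0,0,255))):
    pts=[px(p,[*(P[:2]+dx*tx+10.5*(np.cos(t)*tx+np.sin(t)*ty)),z])-[230,225] for t in np.linspace(0,6.28,40)]
    for q in pts: cv2.circle(im,tuple(int(round(v)) for v in q),0,c,-1)
cv2.imwrite('pics/c2.png',cv2.resize(im,None,fx=3,fy=3,interpolation=0))
d=np.array([615.4,45.])-P[:2];print("tool dx,dy",d@tx,d@ty)
E
```

```text
[603.6349866   72.07209119 166.24930754] 6.825
tool dx,dy -24.19404177367491 16.910411125949757
```

View pics/c2.png

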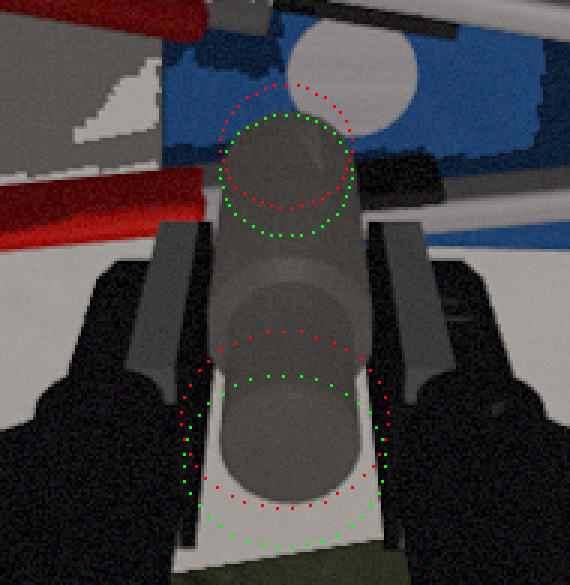

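The overlay matches the held shaft's foot, so the offset is about zero. I'm descending onto the nest.

```bash
python3 -m pendant '[[1,-24,17,0,0.33],[1,0,0,0,0],[1,0,0,0,0],[1,0,0,40,0],[1,0,0,40,0],[1,0,0,22,0],[1,0,0,8,0],[1,0,0,4,0],[1,0,0,2,0],[1,0,0,0,0]]'
```

```text
t: 8.12
position: [616.2, 45.2, 51.2]
orientation: [0.0, 0.785, 0.619, 0.001]
contact_force: [0.6, 0.9, -2.4]
grip_width: 0.236
grasp_force: 39.5
```

```bash
python3 -m pendant '[[1,0,0,1.5,0],[1,0,0,1.5,0],[1,0,0,0,0]]'
```

```text
t: 8.5
position: [615.5, 45.1, 47.3]
orientation: [-0.0, 0.785, 0.619, -0.0]
contact_force: [-0.6, -0.7, -1.2]
grip_width: 0.233
grasp_force: 39.5
```

```bash
python3 -m pendant '[[1,0,0,1,0],[1,0,0,0,0]]'; python3 -c "
from h import *
p=shot('wrist','w4');shot('scene','s4')
a=cv2.imread('pics/w4.png')[150:450,160:560];b=cv2.resize(cv2.imread('pics/s4.png')[230:330,340:500],None,fx=2.5,fy=3)[:300]
cv2.imwrite('pics/c4.png',np.hstack([a,b]))"
```

```text
t: 8.75
position: [615.6, 45.1, 47.0]
orientation: [0.0, 0.785, 0.619, 0.0]
contact_force: [-1.9, 0.0, 3.7]
grip_width: 0.237
grasp_force: 40.2
```

View pics/c4.png

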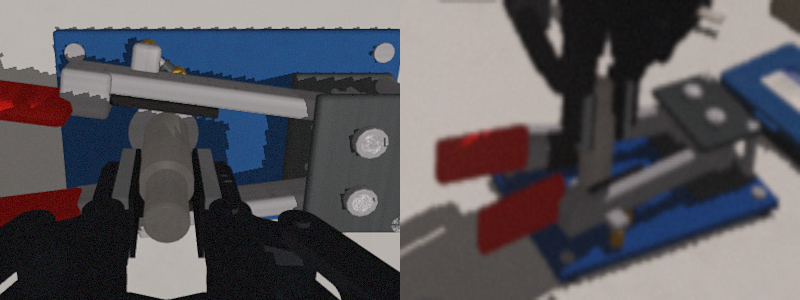

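The wrist crop shows the shaft's foot inside the steel disc, around (165,130), and the scene crop shows it upright between the jaws. I'm releasing with a partial opening and rising.

```bash
python3 -m pendant '[[0.3,0,0,0,0],[0.1,0,0,0,0],[0,0,0,0,0],[0,0,0,0,0],[0,0,0,0,0],[0,0,0,-10,0],[0,0,0,-30,0],[0,0,0,-50,0],[-1,0,0,-40,0],[-1,0,0,0,0]]' 20
sed -i 's/w3.png/w5.png/' est.py; python3 look.py w5 pin_shaft clamp clamp_grips
```

```text
t: 10.1
position: [618.6, 45.2, 181.4]
orientation: [0.003, 0.785, 0.619, 0.004]
contact_force: [0.2, -0.2, -0.0]
grip_width: 0.904
grasp_force: 0.0
10.1 [618.6  45.2 181.4] [0.003 0.785 0.619 0.004] [ 0.2 -0.2 -0. ]
cam [636. 122. 323.] [[0.97, -0.23, 0.01], [-0.23, -0.93, 0.3], [-0.06, -0.3, -0.95]]
pin_shaft recognise [617.2  54.1  61.1] 0.77 [319. 222.]
pin_shaft mark_of [616.1  45.1  10.4] 0.79 [321. 217.]
clamp recognise [640.   44.7  29.7] 0.97 [351. 216.]
clamp recognise [618.5  50.2  58.1] 0.59 [322. 226.]
clamp mark_of [613.3  47.1  -1.2] 0.71 [317. 212.]
clamp_grips recognise [637.9  46.5  30.3] 0.79 [348. 215.]
```

View pics/w5.png

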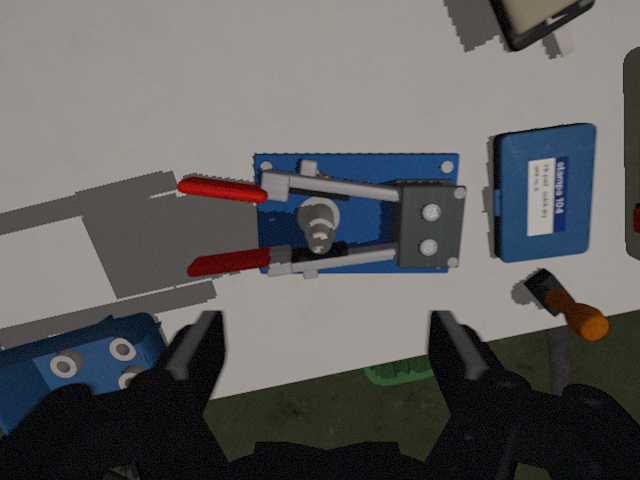

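The shaft stands upright on the nest at (319,225) and the clamp hasn't moved. The handles are at (222,190) and (230,262). I'm moving over the grips and turning 90°.

```bash
python3 -m pendant '[[-1,0,-33,0,0],[-1,0,-32,0,0],[-1,0,0,0,-1.5],[-1,0,0,0,-1.5],[-1,0,0,0,-1.5],[-1,0,0,0,-1.5],[-1,0,0,0,-1.5],[-1,0,0,0,-1.5],[-1,0,0,0,-1.5],[-1,0,0,0,-1.5],[-1,0,0,0,-1.5],[-1,0,0,0,-1.5],[-1,0,0,15,0],[-1,0,0,0,0],[-1,0,0,0,0]]'
python3 look.py w6 clamp clamp_grips
```

```text
t: 12.32
position: [552.0, 60.4, 160.6]
orientation: [-0.001, 0.118, 0.993, -0.0]
contact_force: [0.9, -0.5, 0.2]
grip_width: 0.999
grasp_force: 0.0
12.325 [552.   60.4 160.6] [-0.001  0.118  0.993 -0.   ] [ 0.9 -0.5  0.2]
cam [477.  79. 302.] [[0.23, 0.97, -0.0], [0.93, -0.22, 0.3], [0.3, -0.07, -0.95]]
clamp recognise [624.6  41.8  27.5] 0.98 [324. 321.]
clamp mark_of [610.5  46.2  -3.7] 0.89 [326. 287.]
clamp_grips recognise [621.8  38.2  27.1] 0.67 [319. 319.]
```

View pics/w6.png

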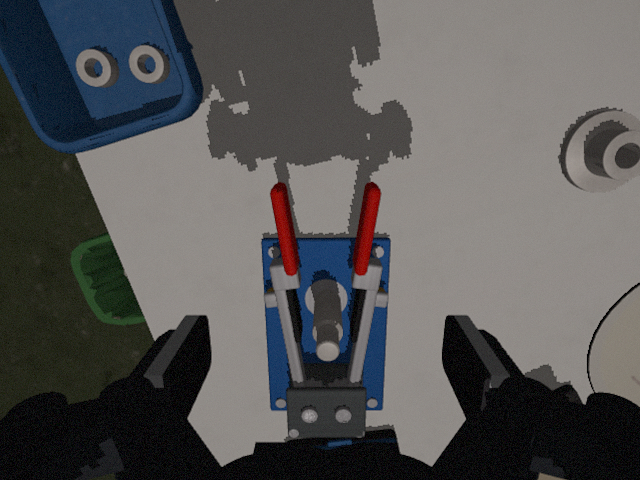

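In w6 the handle tips are at (279,184) and (374,184), symmetric about the tool axis. I'll check their height and midpoint using w5 and w6.

```bash
python3 - <<'E'
from h import *
w=[np.load(f'pics/w{i}.npz') for i in (5,6)]
P=[q["camera_matrix"]@np.c_[q["R"],q["t"]] for q in w]
n=np.array([615.4,45]);a=np.radians(-13.4);cx=np.array([np.cos(a),np.sin(a)]);cy=np.array([-cx[1],cx[0]])
def cl(X): return np.round([(X[:2]-n)@cx,(X[:2]-n)@cy,X[2]],1)
for u,v in (((180,186),(372,187)),((190,268),(280,187)),((265,194),(361,272)),((268,258),(291,272))):
    X=cv2.triangulatePoints(P[0],P[1],np.array(u,float),np.array(v,float)).ravel();X=X[:3]/X[3];print(X.round(1),cl(X))
print("TCP",cl(r.observe()["position"]))
E
```

```text
[528.2  97.5  43.4] [-97.   30.8  43.4]
[514.4  38.5  43.5] [-96.8 -29.7  43.5]
[584.3  78.1  43.9] [-37.9  25.   43.9]
[573.   31.2  43.4] [-38.  -23.3  43.4]
TCP [-64.7   0.4 161.6]
```

```bash
python3 -m pendant '[[-1,0,0,40,0],[-1,0,0,50,0],[-1,0,0,35,0],[-1,0,0,15,0],[-1,0,0,0,0],[-0.6,0,0,0,0],[-0.45,0,0,0,0],[-0.35,0,0,0,0],[-0.25,0,0,0,0]]' 30
```

```text
t: 13.7
position: [553.5, 59.4, 23.3]
orientation: [0.002, 0.117, 0.993, -0.0]
contact_force: [-1.0, -5.3, 6.4]
grip_width: 0.627
grasp_force: 4.6
```

```bash
python3 -m pendant '[[-0.15,0,0,0,0],[-0.05,0,0,0,0],[0.05,0,0,0,0],[0.15,0,0,0,0],[0.25,0,0,0,0],[0.35,0,0,0,0],[0.45,0,0,0,0],[0.5,0,0,0,0],[0.5,0,0,0,0],[0.5,0,0,0,0]]'
```

```text
t: 14.95
position: [552.0, 60.0, 21.2]
orientation: [-0.0, 0.117, 0.993, -0.0]
contact_force: [-1.4, -4.2, 2.9]
grip_width: 0.252
grasp_force: 13.7
```

The handles closed to about 22 mm, past the snap point. I'm opening and rising.

```bash
python3 -m pendant '[[0.3,0,0,0,0],[0,0,0,0,0],[-0.4,0,0,0,0],[-0.8,0,0,0,0],[-1,0,0,0,0],[-1,0,0,0,0],[-1,0,0,-15,0],[-1,0,0,-40,0],[-1,0,0,-50,0],[-1,0,0,-40,0],[-1,0,0,0,0],[-1,0,0,0,0]]'
python3 look.py w7 pin_shaft clamp; python3 -c "
from h import *
shot('scene','s7')
a=cv2.imread('pics/w7.png')[130:450,180:480];b=cv2.resize(cv2.imread('pics/s7.png')[230:330,340:500],None,fx=3,fy=3.2)
cv2.imwrite('pics/c7.png',np.hstack([a,b]))"
```

```text
t: 16.45
position: [551.9, 60.3, 166.7]
orientation: [0.0, 0.118, 0.993, 0.0]
contact_force: [-0.5, 0.4, -0.2]
grip_width: 0.999
grasp_force: 0.0
16.45 [551.9  60.3 166.7] [0.    0.118 0.993 0.   ] [-0.5  0.4 -0.2]
cam [476.  79. 308.] [[0.23, 0.97, -0.0], [0.93, -0.22, 0.31], [0.3, -0.07, -0.95]]
pin_shaft recognise [608.8  46.6  60.4] 0.86 [325. 319.]
pin_shaft mark_of [615.9  41.9   6.9] 0.58 [322. 296.]
clamp recognise [628.6  45.1  18.5] 0.63 [329. 315.]
clamp mark_of [612.   46.2  -1.4] 0.87 [326. 286.]
```

View pics/c7.png

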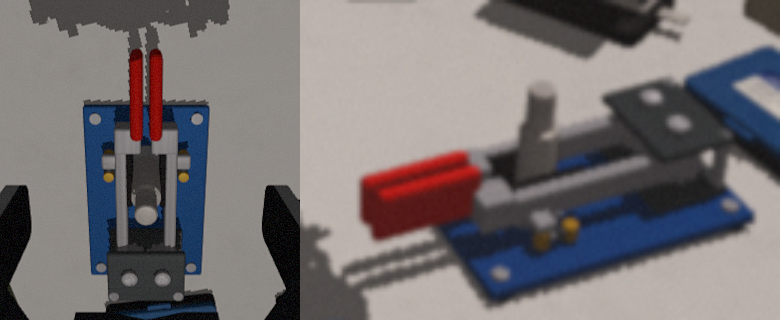

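The crop shows the handles shut together at (136,95) and (155,95), with the jaws closed on the upright shaft and the gripper clear. I'm handing the job in.

```bash
python3 -c "
from bench import r
print(r.close_job())"
```

```text
the job is handed in; nothing more can be done
None
```

The shaft stands upright on the nest, the clamp has snapped shut on it and stays shut with the gripper clear, and I handed the job in after about 16.5 s of robot time; the result of the judging was not shown.

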